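Close up the bread case

TASK

Close up the bread case with gentle fingertip pushes alone, grasping nothing and bearing down on nothing: slide the cover by its finger recess all the way along until it stops over the bay that holds the loaf, and push the open drawer below fully home. The two may be done in either order. Leave the loaf, the bowl and the things standing beside the case where they are.

Things in the scene. Friction and masses are not known exactly. Their poses are not given: they have to be found in the camera images.
- case: Fixed wooden bread case, 380 mm wide (y), 270 mm deep (x). Origin on the table; x points from the drawer front into the case, away from the robot, y left, z up; turned up to 0.3 rad. Drawer base x -130 to 125 mm, 70 mm high, its front part a bare ledge. Behind the ledge, x -75 to 125 mm, two bays side by side, walls 140 mm high; dark runners on the front and back walls rise to 162 mm
- bay_left (a point): Middle of the floor of the case's left (+y) bay, 70 mm above the table. The bay is 180 mm (case x) by 175 mm (case y), open on top. The loaf lies in one bay, the bowl in the other
- bay_right (a point): Middle of the floor of the case's right (-y) bay, of the same size and height
- cover (a joint): Flat wooden cover, 178 mm (case x) by 200 mm (case y), 20 mm thick, its top 161 mm above the table, captive between the runners: it only slides sideways. Value in m along the case's y: 0 mid, +0.09 at the stop wholly over the left bay, -0.09 at the stop wholly over the right bay. Starts within 0.03 of 0, half over each bay. Slides with 2 N, stays where left
- cover_recess (a point): Centre of the floor of the finger recess in the cover, 146 mm above the table. The recess is 50 mm (case x) by 70 mm (case y), 15 mm deep, with square walls all round to push against; shut fingers fit in it, open ones do not. It moves with the cover
- drawer (a joint): Shallow plain wooden drawer under the bays. Value in m: 0 fully home, growing as it comes out towards the robot; it starts 0.04 to 0.08 out, slides with about 2 N and stays where it is left. Nothing springs back
- drawer_face (a point): Middle of the outer side of the drawer's front panel, 35 mm above the table, moving with the drawer. The panel is flat, 374 mm wide (case y), 10 to 60 mm above the table, and faces the case's -x. Two knobs 24 mm wide stand out 24 mm from it, 130 mm left and right of this point; the middle is bare. Home, it stands 70 mm in front of the bays' front wall
- loaf: Brown bread loaf, 150 x 95 x 56 mm high, with three pale slashes, lying along the case's x in one of the two bays; origin under its middle, on the bay floor
- bowl: Small round steel bowl, 110 mm across, 50 mm high, in the other bay; origin under its middle
- jar: Bystander: amber glass jar with a steel lid, 72 mm across, 110 mm high, on the table to the left of the case; origin under its middle
- bun: Bystander: bread bun, 90 x 85 x 50 mm high, on the table to the right of the case; origin under its middle

How it is judged:
By the outcome, as a careful person would: the job done as asked, in the order asked, and still so for the second after the job is handed in, with the robot touching nothing.
It also fails if it takes over 43 s, if anything falls off the work surface, if the arm or the gripper's body presses on something with over 40 N, if the wrist force passes 120 N, or if a joint passes its speed limit or range.

ROBOT

A 6-joint arm with a two-finger parallel gripper is mounted at the origin on the work surface. World frame = base frame: x ahead of the robot, y to its left, z up, the work surface at z = 0. Lengths are in m, angles in degrees, forces in N, time in s.
With the tool pointing down it reaches from about 0.3 to 0.875 m from the base axis. Payload 4.2 kg.
Tool frame: the origin (TCP) lies midway between the tips of the shut fingers; the grasp point (between the pads) lies 19 mm behind it; z points along the fingers, y is the line along which they close (so a half turn about z gives the same grasp; the last joint's range is limited). The gripper opens to 85 mm and grips with 20 to 120 N. Pads are 22 mm wide; open, the fingers measure 114 mm over their backs; the gripper's body (76 mm by 85 mm) begins 54 mm behind the grasp point. The pads swing forward as they close: fully open they stand 13 mm farther back than shut.
Start: joints at [69.672, 18.312, 89.639, -0, 72.044, -1.146], TCP at [0.189, 0.543, 0.231] pointing down, gripper open.
Joint ranges: [-177.97, 177.97], [-48.28, 115.42], [12.27, 149.76], [-77.06, 257.06], [2.81, 150.46], [-146.56, 146.56]. Speed limits (degrees/s): [147.25, 147.25, 180, 180, 180, 180].

INTERFACE

Orientations are given as a 3x3 rotation matrix whose columns are the frame's x, y, z axes.
In Python, from cell import bot, planner, readout, snapshot gives the robot as it stands. Calls block until the motion is done:
- bot.move_to(position, orientation): joint-space move of the TCP to a pose.
- bot.move_l(position, orientation=None, max_speed=0.15, force_limit=None): straight line of the TCP; orientation=None keeps the orientation; max_speed is the mean speed in m/s. With force_limit (N) it stops when the force on the tool has changed by that much, and returns True; else False.
- bot.goto_joints(angles): joint-space move.
- bot.move_gripper(opening, squeeze=None): opening from 0.0 (shut) to 1.0 (fully open); squeeze is the grip in N (None keeps the last); returns when the fingers have stopped.
- bot.sleep(seconds).
- planner.ik(position, orientation): joint angles nearest the present ones, or None.
- readout.get_state(): the state.
- snapshot(name): name is "scene" or "top" or "wrist"; returns a dict with "frame" (420x560x3 uint8, red, green, blue), "range_z" (420x560 float32, m along the optical axis (not along the pixel's ray), 0 where there is no reading), "fx", "fy", "cx", "cy" (pixels), "world_to_cam" (4x4, takes a point from world to camera coordinates); the wrist camera has in their place "tool_from_camera" (4x4, takes a point from camera to tool coordinates, whose origin is the TCP and whose axes are the flange's). Camera axes: x right, y up, looking along -z (the intrinsics and any distortion apply to the point x, -y, -z); pixel columns grow to the right and rows downward; lengths in m; the calibration is good to about 2 mm. A picture is of the moment at which its call begins: read the wrist's pose just before it.
A pose or a line that the arm cannot do raises bot.IKError and nothing moves.
- bot.hand_in(): hands the job in; it is judged then, once.
The state is a dict: "time_s": time; "joint_pos": joint angles; "qvel": joint speeds; "joint_torque": joint torques, N m; "eef_pos": TCP position; "ee_rot": TCP orientation; "wrist_force": force on the tool from outside, world axes, zero at the start; "moment": the same for the moment, N m; "width": opening from 0.0 (shut) to 1.0 (fully open); "finger_force": force on a finger pad.
Only numpy, scipy, OpenCV 4.12 (cv2) and the standard library are available. Lean on these libraries where they do the work, as an engineer would, in place of code of your own. Each camera call takes 0.05 s, during which the arm holds its last target. There are 200 camera calls.

## Working session

There is one attempt and no reset: what is moved stays moved. The work goes in short steps, each a Python script; the robot and the scene stay as the last script left them, time stands still between calls to the robot, and variables do not carry over. Pictures are saved under pics/ and viewed, at most 10 in all, crops included, and the job is handed in when it is done.

```bash
mkdir -p pics; python3 - <<'E'
from cell import bot, planner, readout, snapshot
import cv2, numpy as np, pickle
for n in("top","scene"):
    s=snapshot(n); cv2.imwrite(f"pics/{n}1.png",s["frame"][:,:,::-1]); pickle.dump(s,open(f"{n}1.pkl","wb"))
    print(n,s["fx"],s["cx"],s["cy"],np.round(s["world_to_cam"],3).tolist(),[k for k in s],(s["range_z"]>0).mean())
print(readout.get_state())
E
```

```text
top 486.07925698577577 274.9545074383117 214.23671037556764 [[0.104, -0.995, 0.004, -0.019], [0.97, 0.102, 0.22, -0.64], [-0.219, -0.019, 0.975, -1.093], [0.0, 0.0, 0.0, 1.0]] ['frame', 'range_z', 'fx', 'fy', 'cx', 'cy', 'world_to_cam'] 0.9961522108843538
scene 520.3047121614707 279.72179415691613 209.14233351933837 [[0.626, 0.78, -0.014, -0.421], [-0.672, 0.548, 0.499, 0.359], [0.397, -0.302, 0.867, -1.411], [0.0, 0.0, 0.0, 1.0]] ['frame', 'range_z', 'fx', 'fy', 'cx', 'cy', 'world_to_cam'] 0.9960246598639456
{'time_s': 0.1, 'joint_pos': array([ 6.96710977e+01,  1.83485371e+01,  8.97000764e+01, -2.74629776e-03,
        7.20444526e+01, -1.14545294e+00]), 'qvel': array([-0.05442688, -0.05228917, -0.17645488, -0.02262078, -0.09113572,
       -0.00836103]), 'joint_torque': array([ 5.31145611e-05, -4.16405118e+01, -2.34704858e+01,  3.75274374e-05,
        5.00012393e-03,  1.14255843e-05]), 'eef_pos': array([0.18879994, 0.54266282, 0.23055626]), 'ee_rot': array([[-9.44476199e-01,  3.28579423e-01, -5.21541762e-04],
       [ 3.28579837e-01,  9.44474945e-01, -1.53897800e-03],
       [-1.30933755e-05, -1.62489619e-03, -9.99998680e-01]]), 'wrist_force': array([-0.32937755,  0.03444776,  0.35706845]), 'moment': array([ 0.01797903, -0.00698256, -0.00824585]), 'finger_force': 0.0, 'width': 0.999189342752914}
```

View pics/top1.png

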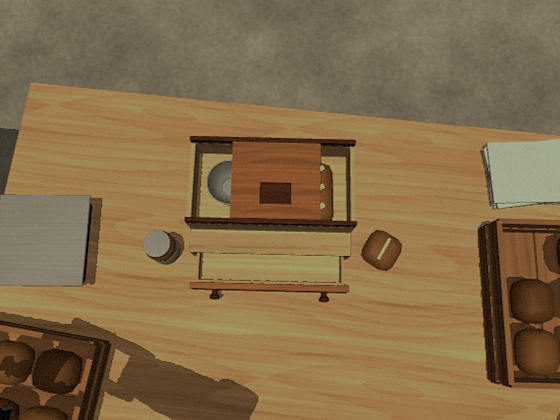

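View pics/scene1.png

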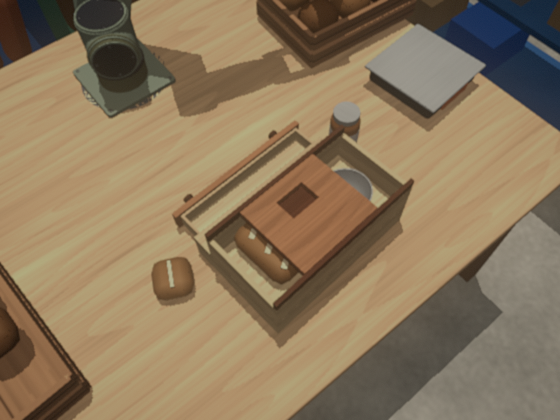

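The loaf is under the cover's right (-y) half in the top view (about 326,190), and the bowl is on the left (225,183). The recess is at about (276,193) and the drawer front runs from (191,285) to (348,289). So the cover goes to -y.

```bash
cat > h.py <<'E'
import numpy as np, cv2, pickle
def cast(s,uv,z):
    uv=np.atleast_2d(uv).astype(float); T=np.linalg.inv(s["world_to_cam"])
    d=np.c_[(uv[:,0]-s["cx"])/s["fx"],-(uv[:,1]-s["cy"])/s["fy"],-np.ones(len(uv))]@T[:3,:3].T
    o=T[:3,3]; return o+d*((z-o[2])/d[:,2])[:,None]
def depth_pts(s):
    v,u=np.indices(s["range_z"].shape); r=s["range_z"]
    c=np.stack([(u-s["cx"])/s["fx"]*r,-(v-s["cy"])/s["fy"]*r,-r],-1)
    T=np.linalg.inv(s["world_to_cam"]); return c@T[:3,:3].T+T[:3,3]
E
python3 - <<'E'
from h import *
for n,box in(("top",(225,300,150,215)),("scene",(270,325,175,225))):
    s=pickle.load(open(n+"1.pkl","rb")); P=depth_pts(s); f=s["frame"].astype(int)
    u0,u1,v0,v1=box
    m=np.zeros(f.shape[:2],np.uint8); g=f.sum(2); sub=g[v0:v1,u0:u1]
    m[v0:v1,u0:u1]=(sub<0.6*np.median(sub))
    k,l,st,ce=cv2.connectedComponentsWithStats(m); i=1+st[1:,4].argmax()
    c=cv2.findContours((l==i).astype(np.uint8),0,2)[0][0]; q=cv2.boxPoints(cv2.minAreaRect(c))
    w=cast(s,q,.161); print(n,st[i],"rim corners",w.round(4).tolist(),"c",w.mean(0),"sides",np.linalg.norm(np.diff(w,axis=0),axis=1))
    # cover top points
    pz=P[...,2]; mk=(abs(pz-.161)<.006)&(s["range_z"]>0); print("top heights n",mk.sum(), "recess depth z",np.median(pz[l==i]))
    r=cv2.minAreaRect(P[mk][:,:2].astype(np.float32)); print("z~.161 rect",r, cv2.boxPoints(r).round(3).tolist())
s=pickle.load(open("top1.pkl","rb"))
e=cast(s,[[186,221],[355,224],[193,140],[356,143]],.162);print("runner ends",e.round(3).tolist())
e=cast(s,[[191,291],[348,291.5]],.035);print("drawer face approx",e.round(3).tolist())
P=depth_pts(s)
for u in(250,270,290): print(u,[(v,*P[v,u].round(3)) for v in range(276,300,2)])
E
```

```text
top [260 182  31  22 645] rim corners [[0.6884, 0.0875, 0.161], [0.6955, 0.0206, 0.161], [0.6473, 0.0159, 0.161], [0.6403, 0.0821, 0.161]] c [0.66787605 0.05152602 0.161     ] sides [0.06721106 0.04849099 0.06655246]
top heights n 7791 recess depth z 0.14610033212095064
z~.161 rect ((0.6968687176704407, 0.06353132426738739), (0.20221580564975739, 0.37984031438827515), 4.709185600280762) [[0.5809999704360962, 0.24500000476837158], [0.6119999885559082, -0.1340000033378601], [0.8130000233650208, -0.11699999868869781], [0.7820000052452087, 0.26100000739097595]]
scene [278 183  39  31 458] rim corners [[0.6472, 0.0173, 0.161], [0.6422, 0.0895, 0.161], [0.6868, 0.0849, 0.161], [0.6907, 0.014, 0.161]] c [0.66671553 0.05142813 0.161     ] sides [0.0724446  0.04484226 0.07098038]
top heights n 9984 recess depth z 0.14615053804364952
z~.161 rect ((0.32494884729385376, 0.03296133875846863), (0.950490415096283, 0.3815741539001465), 4.570214748382568) [[-0.164000004529953, 0.1850000023841858], [-0.1340000033378601, -0.19499999284744263], [0.8140000104904175, -0.11900000274181366], [0.782999992370
[... 1829 characters left out ...]
(0.496), np.float64(-0.004), np.float64(0.022)), (280, np.float64(0.491), np.float64(-0.004), np.float64(0.016)), (282, np.float64(0.483), np.float64(-0.004), np.float64(0.052)), (284, np.float64(0.478), np.float64(-0.004), np.float64(0.056)), (286, np.float64(0.473), np.float64(-0.005), np.float64(0.06)), (288, np.float64(0.469), np.float64(-0.005), np.float64(0.06)), (290, np.float64(0.464), np.float64(-0.006), np.float64(0.058)), (292, np.float64(0.464), np.float64(-0.008), np.float64(-0.003)), (294, np.float64(0.459), np.float64(-0.008), np.float64(-0.001)), (296, np.float64(0.454), np.float64(-0.009), np.float64(-0.003)), (298, np.float64(0.449), np.float64(-0.009), np.float64(-0.003))]
```

```bash
cat >> h.py <<'E'
a=0.083; c_,s_=np.cos(a),np.sin(a)
O=np.array([.672,.0615,0]); Rc=np.array([[c_,-s_,0],[s_,c_,0],[0,0,1.]])
W=lambda x,y,z: O+Rc@np.array([x,y,z])
L=lambda p: Rc.T@(np.asarray(p)-O)
RT=np.column_stack([Rc[:,1],Rc[:,0],[0,0,-1.]])
E
python3 - <<'E'
from cell import bot, planner, readout, snapshot
from h import *
bot.move_gripper(0.0)
bot.move_to(W(-.005,-.012,.26),RT)
st=readout.get_state(); s=snapshot("wrist")
print(st["time_s"],st["eef_pos"],L(st["eef_pos"]),st["width"],st["wrist_force"],st["joint_pos"])
print(s["tool_from_camera"].round(3).tolist())
T=np.eye(4);T[:3,:3]=st["ee_rot"];T[:3,3]=st["eef_pos"]
s["world_to_cam"]=np.linalg.inv(T@s["tool_from_camera"])
pickle.dump(s,open("w1.pkl","wb")); cv2.imwrite("pics/w1.png",s["frame"][:,:,::-1])
E
```

```text
3.3083 [0.66779384 0.05023051 0.26002309] [-0.00512598 -0.01088198  0.26002309] 0.004252886247781489 [-0.37082945 -0.19628165 -0.03767704] [ 3.30938657e+00  2.63016611e+01  7.30338394e+01  1.76258225e-02
  8.06706559e+01 -1.53209047e+00]
[[0.001, 0.952, 0.306, 0.079], [1.0, -0.001, -0.0, -0.001], [0.0, 0.306, -0.952, -0.142], [0.0, 0.0, 0.0, 1.0]]
```

View pics/w1.png

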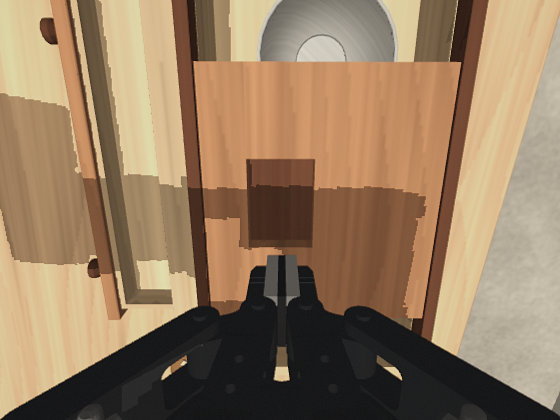

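The wrist view shows the whole recess, with rim corners near (247,159), (314,159), (313,247) and (247,247). I'll check those with a cast, then descend and push.

```bash
python3 - <<'E'
from h import *
from cell import bot, readout
s=pickle.load(open("w1.pkl","rb"))
q=cast(s,[[247,159],[314,159],[313,247],[247,247]],.161)
l=np.array([L(p) for p in q]); print(l.round(4).tolist()); c=l.mean(0); print("centre",c)
assert abs(c[0]+.005)<.006 and abs(c[1]+.011)<.008
x,y=c[:2]
bot.move_l(W(x,y,.18),RT,.12)
hit=bot.move_l(W(x,y,.152),RT,.04,force_limit=3)
st=readout.get_state(); print("down",hit,L(st["eef_pos"]),st["wrist_force"])
if not hit:
    h=bot.move_l(W(x,-.135,.152),RT,.04,force_limit=7)
    st=readout.get_state(); print("push",h,L(st["eef_pos"]),Rc.T@st["wrist_force"],st["time_s"])
E
```

```text
[[-0.0305, 0.0263, 0.161], [0.0178, 0.0264, 0.161], [0.0192, -0.0428, 0.161], [-0.0325, -0.043, 0.161]]
centre [-0.00647273 -0.00826127  0.161     ]
down False [-0.00629315 -0.00827294  0.15217652] [ 0.5925316  -0.07271703 -0.05962142]
push True [-0.00677038 -0.11342221  0.15149815] [0.25732459 0.20065756 0.55892866] 7.3333
```

```bash
python3 - <<'E'
from h import *
from cell import bot, readout,snapshot
h=bot.move_l(W(-.0065,-.13,.152),RT,.03,force_limit=10)
st=readout.get_state(); y=L(st["eef_pos"])[1]; print("push",h,L(st["eef_pos"]),Rc.T@st["wrist_force"])
bot.move_l(W(-.0065,y+.012,.152),RT,.05)
bot.move_l(W(-.0065,y+.012,.24),RT,.12)
s=snapshot("top"); cv2.imwrite("pics/top2.png",s["frame"][:,:,::-1])
bot.move_to(W(-.26,0,.24),RT)
bot.move_l(W(-.27,0,.04),RT,.15)
h=bot.move_l(W(-.14,0,.04),RT,.04,force_limit=7)
st=readout.get_state(); print("drawer",h,L(st["eef_pos"]),Rc.T@st["wrist_force"],st["time_s"])
E
```

```text
push True [-0.00720664 -0.11336429  0.15072507] [0.33565445 0.67171427 0.53419046]
drawer True [-1.59147686e-01 -4.11640349e-05  3.93522085e-02] [-0.21563236 -0.18601618 -1.43217499] 13.9167
```

View pics/top2.png

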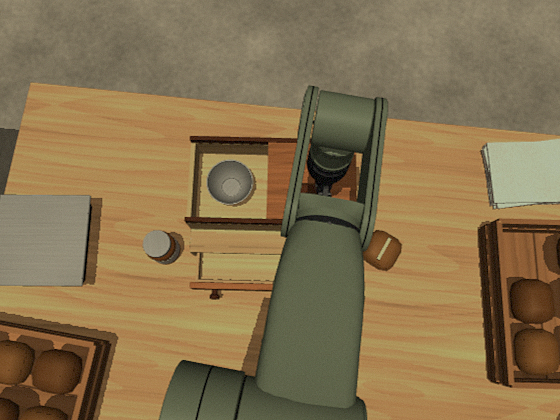

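The bowl at (231,183) is fully uncovered and the cover's left edge is at about column 268, so the cover is at its stop. I'll press the drawer once more to check it's home, then back off and look.

```bash
python3 - <<'E'
from h import *
from cell import bot, readout,snapshot
h=bot.move_l(W(-.14,0,.04),RT,.03,force_limit=10)
st=readout.get_state(); print("drawer",h,L(st["eef_pos"]))
bot.move_l(W(-.23,0,.04),RT,.1)
bot.move_l(W(-.23,0,.24),RT,.15)
bot.goto_joints([69.672, 18.312, 89.639, 0, 72.044, -1.146])
s=snapshot("top"); cv2.imwrite("pics/top3.png",cv2.resize(s["frame"][100:320,140:430,::-1],None,fx=2.5,fy=2.5))
P=depth_pts(s)
f=P[(abs(P[...,2]-.058)<.006)]; l=(f-O)@Rc; l=l[(abs(l[:,1])<.1)&(l[:,0]<-.1)&(l[:,0]>-.25)]
print("drawer front x",np.percentile(l[:,0],[1,5,50]), readout.get_state()["time_s"])
q=(P.reshape(-1,3)-O)@Rc; k=q[(abs(q[:,2]-.161)<.006)&(q[:,0]>-.04)&(q[:,0]<.09)&(abs(q[:,1])<.185)]
print("cover y",np.percentile(k[:,1],[.5,99.5]))
E
```

```text
drawer True [-1.59320365e-01 -7.13054439e-05  3.84348550e-02]
drawer front x [-0.14516703 -0.14464194 -0.13758638] 18.65
cover y [-0.18419317  0.00963232]
```

View pics/top3.png

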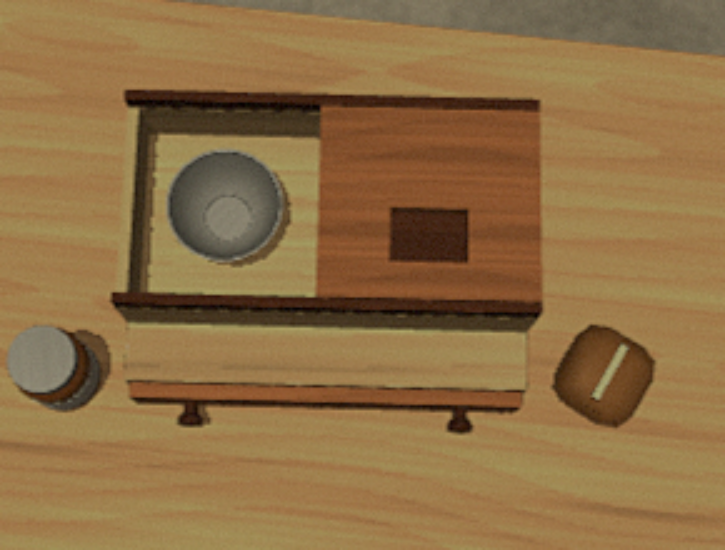

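The cover (left edge at column 318, right edge flush with the case) now closes the loaf bay. The drawer front sits against the ledge at row about 395, and the bowl, jar and bun haven't moved.

```bash
python3 -c "
from cell import bot
print(bot.hand_in())"
```

```text
the job is handed in; nothing more can be done
None
```

Job handed in at about 19 s on the robot's clock: the cover is at its stop over the loaf bay, the drawer is fully home, and the bowl, jar and bun are where they were (the loaf is now hidden under the cover).

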